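# Add a slotted mass to the dead-weight compression stand

### The job

Add the brass slotted mass to the stem of the dead-weight compression stand: bring it in from the side below the black knob, slot first, push it gently until you feel the end of the slot meet the stem, and let it down softly on the steel mass that is already there. Then turn it on the stack until its slot faces the opposite way to the steel mass's slot, let go and leave it lying flat and centred. Do not bend the stem or press hard on the sample, and leave the other things on the bench where they are.

Things in the scene. Friction and masses are not known exactly. Their poses are not given: they have to be found in the camera images.
- stand: Grey compression stand, fixed to the bench: base plate 185 x 130 x 18 mm, a round column (22 mm across, 208 mm high) at its back, a guide arm clamped on it that carries the plunger and a dial gauge. Origin on the bench, x points to the column, 112 mm behind it. The clamp is set by hand: the plunger's axis stands within 5 mm of the origin in x and in y, no nearer known. Front and sides are open.
- plunger (a joint): How far the plunger has sunk (m). On it: weight pan, 58 mm across; steel stem, 8 mm across, from 131 to 181 mm above the bench; black knob, 20 mm across, up to 195 mm. Dial gauge and column stay 75 mm or more from its axis, at the back. It sinks 1 mm for each 6 N pressed on it (the sample pad gives); sideways it is stiff and bends if pushed with more than 12 N.
- steel_mass (a joint): Turn (rad) of the steel slotted mass that lies on the pan, centred on the stem: 500 g, 66 mm across, 20 mm thick, top 151 mm above the bench, slot 10 mm wide. At 0 its slot's mouth faces the column (x of the stand); it grows anticlockwise seen from above. It stays put, held by friction (0.15 N m), but is dragged round if the brass mass is turned on it under a hard push (over about 7 N).
- brass_disc (a point): Centre (half-way up) of the brass slotted mass to be added: 250 g, 56 mm across, 14 mm thick, flat on the bench at the start. Its slot, 10 mm wide (flared to 22 over the outer 13 mm), runs from the rim to 5 mm past the centre: with the stem at its end the disc is centred to 1 mm. x axis: from the centre out of the slot's mouth; z up. It can be gripped across the rim, square to the slot.
- slot_mouth (a point): Point in the mouth of the brass mass's slot, at the rim, half-way up: 28 mm from brass_disc along its x axis.
- small_disc (a point): Centre (half-way up) of a smaller brass slotted mass lying on the bench, 40 mm across, 11 mm thick: to be left alone.
- tube_rack: Yellow test-tube rack with a few capped white tubes, 70 x 160 mm (x, y), 54 mm high, 90 mm over the caps; origin at the centre of its underside. To be left alone.
- reagent_bottle: Glass reagent bottle with a blue cap, 60 mm across, 115 mm high; origin at the centre of its underside. To be left alone.
Things that resemble listed ones, but are neither listed nor needed, are in the scene too. What is shaped like the part that bears brass_disc but pink or turquoise is not meant.

How it is judged (in metres and radians):
On the way, in this order (a step that is already met when the one before it is completed fails the run):
1. the brass mass is on the stem below the knob, and the end of its slot has been felt against the stem (stem within 1.5 mm of the slot's end, pushed with 1.5 N or more) (horizontal distance between brass_disc and plunger below 0.003 m and z of brass_disc in the frame of plunger below 0.175 m and z of brass_disc in the frame of steel_mass above 0.024 m and contact force between brass_mass and plunger above 1.5 N and x of plunger in the frame of brass_disc below 0.0005 m), for 0.1 s.
2. its slot is turned to face away from the steel mass's slot while it lies on the steel mass (x of slot_mouth in the frame of steel_mass below -0.018 m and horizontal distance between brass_disc and plunger below 0.003 m and contact force between brass_mass and steel_mass above 0.5 N), for 0.2 s.
At the end, for the whole second after the job is handed in: The brass mass lies flat (within 3 degrees) and at rest on the steel mass, centred on the stem within 3 mm, its slot opposite to the steel mass's slot (at least about 130 of 180 degrees away from it) (horizontal distance between brass_disc and plunger below 0.003 m and z of brass_disc in the frame of steel_mass between 0.0255 and 0.0285 m and angle between brass_disc's own z axis and vertical below 0.06 rad and x of slot_mouth in the frame of steel_mass below -0.018 m and linear speed of brass_mass below 0.01 m/s); the robot touches nothing.
It fails at once if the stem is pushed by the brass mass with more than 12 N (contact force between brass_mass and plunger above 12 N).
It fails at once if the stack is pressed with more than 12 N (contact force between brass_mass and steel_mass above 12 N).
It fails at once if the robot bumps the stem, knob or pan with more than 10 N (contact force between any of the fingers, the arm and plunger above 10 N).
It fails at once if a bystander is moved by more than 15 mm (distance of any of small_disc, tube_rack, reagent_bottle from where it was at the start of the episode above 0.015 m).
It also fails if it takes over 72 s, if anything falls off the work surface, if the arm or the gripper's body presses on something with over 40 N, if the wrist force passes 120 N, or if a joint passes its speed limit or range.

### The arm

A 6-joint arm with a two-finger parallel gripper is mounted at the origin on the work surface. World frame = base frame: x ahead of the robot, y to its left, z up, the work surface at z = 0. Lengths are in mm, angles in rad, forces in N, time in s.
With the tool pointing down it reaches from about 325 to 900 mm from the base axis. Payload 6.1 kg.
Tool frame: the origin (TCP) lies midway between the tips of the shut fingers; the grasp point (between the pads) lies 19 mm behind it; z points along the fingers, x is the direction in which the jaws open and shut, and the axes are right-handed (so a half turn about z gives the same grasp; the last joint's range is limited). The gripper opens to 85 mm and grips with 20 to 120 N. Pads are 22 mm wide; open, the fingers measure 114 mm over their backs; the gripper's body (76 mm by 85 mm) begins 54 mm behind the grasp point. The pads swing forward as they close: fully open they stand 13 mm farther back than shut.
Start: joints at [1.143, 0.22, 1.526, -0, 1.395, -0.126], TCP at [185.773, 596.745, 231.3] pointing down, gripper open.
Joint ranges: [-2.98, 2.98], [-0.91, 2.08], [0.09, 2.57], [-1.24, 4.39], [0.2, 2.65], [-2.68, 2.68]. Speed limits (rad/s): [2.57, 2.57, 3.01, 3.14, 3.14, 3.14].

### API

Orientations are given as a rotation vector (axis times angle).
In Python, from plant import get_obs, snapshot, calibration, finish_job, look_for, outline_of gives the robot as it stands. The module is installed in compiled form; this text tells all that it offers.
- The arm moves only by the tool jog_arm, never from a script. Its argument "series" is a list that holds one entry, the list of rows, each a list of 5 numbers: the closure, from 0 (fully open) to 1 (shut), then the shift along the tool's x, y, z scaled (see below), then the turn about the tool's z scaled (see below). In form: [[[jaw, dx, dy, dz, yaw], ...]]. A call has 1 to 12 rows; each row shifts and turns the commanded pose from where the row before left it, along the tool's axes as they then stand; what a row does not reach is not made up. The controller multiplies each number of a shift by 0.03 m and each number of a turn by 4 degrees. A row lasts 1/8 s, in which the tool goes at most 62.5 mm and 10.7 degrees, less where a joint would pass 70% of its speed; a pose out of reach is approached as far as the arm can. A call with a number of a shift or a turn outside -1 to 1 is refused whole. A call with a gripper value outside its range is refused whole. The fingers move at their own pace and stop on an object; the grip force is fixed at half the most. Time passes only in rows, so rows that do not move let the fingers close. It gives the time, the measured TCP pose, the force and the opening at its end, in the units of the state.
- get_obs(): the state, without advancing time (a new reading comes with each control period).
- snapshot(name): name is "side" or "top"; returns the picture (400x640x3 uint8, blue, green, red); there is no depth.
- calibration(name): a dict with "camera_matrix" (3x3 intrinsics, pixels), "k1" (the pictures are not rectified: a ray, as slopes to the right and down, at radius r is drawn at 1 + k1 r^2 times it, then the intrinsics apply), "xyz" and "rotation" of the camera in the world. Camera axes: x right, y down, z forward; pixel columns grow to the right and rows downward; lengths in mm; the calibration is good to about 2 mm. A picture is of the moment at which its call begins. calibration takes no time and is no camera call.
- finish_job(): hands the job in, once; it reports no verdict.
Trained networks look in the newest picture that a camera, given by its name, has taken for a name from the list of things; names that differ only in an ending like _2 or _b are one class to them, and where a whole thing is asked for, a point or a joint stands for the part that bears it (a point fixed in the world has none). Each returns a list of dicts, best first, with "confidence" (0 to 1); they miss things now and then, are a little off and sometimes report something else, mostly with a low value. They report only what shows in the picture. A call takes as long as a camera call. They do not tell look-alikes from the thing itself.
- look_for(query, camera): "pixel" ([row, column] in pixels, amid what is visible of it).
- outline_of(query, camera): "region" (400x640 bool, what is visible of it) and "pixel" ([row, column] in pixels, amid what is visible of it).
The state is a dict: "t": time; "joint_pos": joint angles; "dq": joint speeds; "joint_torque": joint torques, N m; "tcp_pos": TCP position; "tool_rot": TCP orientation; "ft_force": force on the tool from outside, world axes, zero at the start; "wrist_torque": the same for the moment, N m; "gripper_width": opening from 0.0 (shut) to 1.0 (fully open).
Only numpy, scipy, OpenCV 4.12 (cv2) and the standard library are available. Lean on these libraries where they do the work, as an engineer would, in place of code of your own. Each camera call takes 0.05 s, during which the arm holds its last target.

## Working session

There is one attempt and no reset: what is moved stays moved. The work goes in short steps, Python scripts to look and compute and a tool call to move; the robot and the scene stay as the last step left them, time stands still between calls to the robot, and variables do not carry over. Pictures are saved under pics/ and viewed, and the job is handed in when it is done.

Besides the shell and the picture viewer there is one more tool, called after ">>>" as a command line: name --argument value ..., lists and objects as JSON in quotes. jog_arm: Moves the arm, as the interface text tells. Its arguments: {"type":"object","properties":{"series":{"type":"array","items":{"type":"array","items":{"type":"array","items":{"type":"number","minimum":-1,"maximum":1}}}}},"required":["series"]}

```bash
mkdir -p pics
cat > h.py <<'E'
import numpy as np, cv2
from plant import *
def proj(name,P):
    c=calibration(name);K=np.array(c["camera_matrix"]);R=np.array(c["rotation"]);t=np.array(c["xyz"])
    p=(np.atleast_2d(P)-t)@R; s=p[:,:2]/p[:,2:]; r2=(s**2).sum(1,keepdims=True); s=s*(1+c["k1"]*r2)
    return np.c_[K[1,1]*s[:,1]+K[1,2],K[0,0]*s[:,0]+K[0,2]]  # row,col
def ray(name,px):
    c=calibration(name);K=np.array(c["camera_matrix"]);R=np.array(c["rotation"]);t=np.array(c["xyz"])
    px=np.atleast_2d(px).astype(float)
    u=np.c_[(px[:,1]-K[0,2])/K[0,0],(px[:,0]-K[1,2])/K[1,1]]; s=u.copy()
    for _ in range(30): s=u/(1+c["k1"]*(s**2).sum(1,keepdims=True))
    d=np.c_[s,np.ones(len(s))]@R.T
    return t,d
def onz(name,px,z):
    t,d=ray(name,px); return t+d*((z-t[2])/d[:,2])[:,None]
def tri(pa,pb,a="side",b="top"):
    t1,d1=ray(a,pa);t2,d2=ray(b,pb);d1=d1[0];d2=d2[0]
    A=np.c_[d1,-d2];k=np.linalg.lstsq(A,t2-t1,rcond=None)[0]
    p=t1+d1*k[0];q=t2+d2*k[1];return (p+q)/2,np.linalg.norm(p-q)
E
python3 - <<'E'
from h import *
for n in("side","top"):
    c=calibration(n);print(n,c)
    cv2.imwrite(f"pics/{n}0.png",snapshot(n))
    for q in("stand","plunger","steel_mass","brass_disc","small_disc","tube_rack","reagent_bottle","slot_mouth"):
        print(q,[(np.round(d["pixel"],1).tolist(),round(d["confidence"],2)) for d in look_for(q,n)])
print(get_obs())
E
```

```text
side {'camera_matrix': array([[445.42918898,   0.        , 326.37505094],
       [  0.        , 445.42918898, 202.66080876],
       [  0.        ,   0.        ,   1.        ]]), 'k1': -0.07330912373027144, 'xyz': array([ 557.98356896, -676.31950479,  918.03892068]), 'rotation': array([-2.4327528 ,  0.05548444, -0.04210279])}
stand [([199.6, 316.6], 0.61)]
plunger [([179.6, 305.5], 0.8)]
steel_mass [([180.5, 300.6], 0.95)]
brass_disc [([351.7, 238.2], 0.82), ([328.8, 278.0], 0.71), ([285.8, 293.2], 0.67), ([311.9, 238.2], 0.61)]
small_disc [([330.4, 345.3], 0.57)]
tube_rack [([140.3, 246.2], 0.58)]
reagent_bottle [([239.8, 390.0], 0.63), ([178.9, 303.7], 0.62)]
slot_mouth [([313.6, 241.4], 0.97), ([355.8, 237.6], 0.92), ([328.9, 280.5], 0.63), ([142.6, 246.1], 0.48)]
top {'camera_matrix': array([[362.91855145,   0.        , 312.25078647],
       [  0.        , 362.91855145, 200.55975693],
       [  0.        ,   0.        ,   1.        ]]), 'k1': -0.04134513591284606, 'xyz': array([ 504.96127546,   20.52139165, 1047.56318951]), 'rotation': array([-2.19082085,  2.15984119, -0.10056758]
[... 443 characters left out ...]
, 0.48)]
{'t': 0.9, 'joint_pos': array([ 1.14288276e+00,  2.20396641e-01,  1.52647412e+00,  1.46392337e-05,
        1.39469207e+00, -1.26116485e-01]), 'dq': array([ 8.52671548e-05,  6.54359848e-04, -7.80782487e-04, -5.45165214e-04,
       -3.65974095e-05, -6.23918017e-04]), 'joint_torque': array([-2.47552825e-04, -4.96834266e+01, -3.89739525e+01, -3.30365128e-04,
        8.44900587e-04,  3.69329697e-06]), 'tcp_pos': array([185.78523354, 596.75741104, 231.31544094]), 'tool_rot': array([-2.53012003e+00, -1.86223702e+00, -2.98959816e-05]), 'ft_force': array([-0.47618938,  0.52998038,  0.14622723]), 'wrist_torque': array([0.04433805, 0.06382223, 0.02506348]), 'gripper_width': 0.9987738215889276}
```

```bash
sed -i 's/R=np.array(c\["rotation"\])/R=cv2.Rodrigues(np.array(c["rotation"]))[0]/' h.py
python3 - <<'E'
from h import *
im=cv2.imread("pics/top0.png");cv2.imwrite("pics/top0z.png",cv2.resize(im[120:310,170:450],None,fx=2.8,fy=2.8,interpolation=cv2.INTER_CUBIC))
im=cv2.imread("pics/side0.png");cv2.imwrite("pics/side0z.png",cv2.resize(im[120:390,170:450],None,fx=2.2,fy=2.2,interpolation=cv2.INTER_CUBIC))
E
```

```text
(no output)
```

View pics/side0.png

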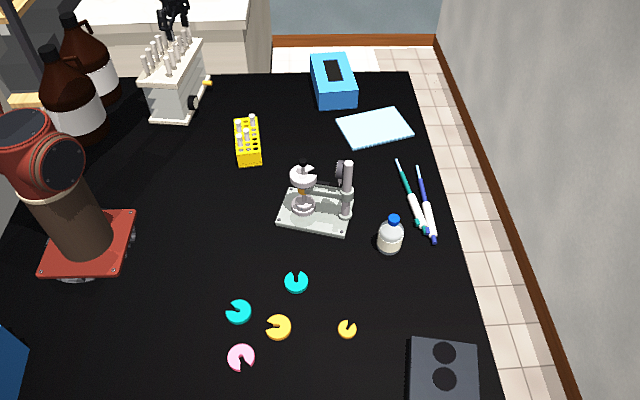

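View pics/top0z.png

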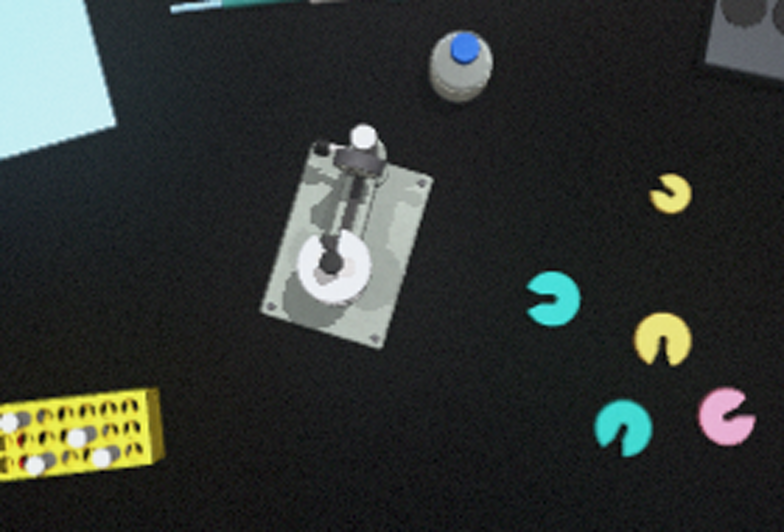

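View pics/side0z.png

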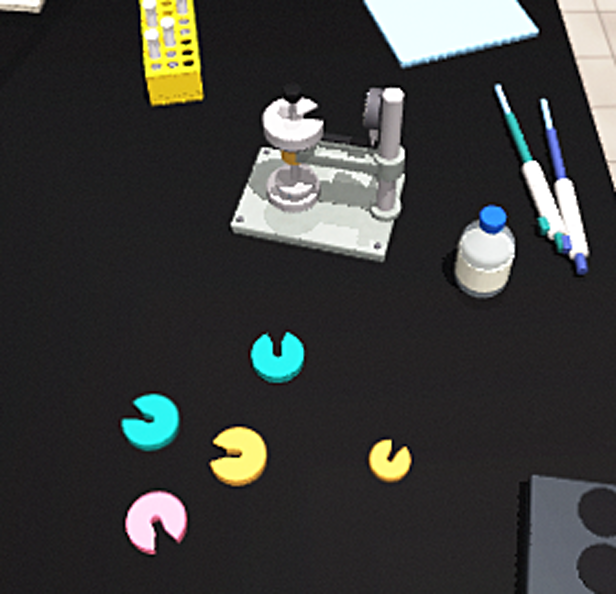

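Run:
```python
from h import *
from scipy.optimize import least_squares
# big disc: yellow mask contours
for n,c in(("top",(241,406)),("side",(328,278)),("top",(189,409)),("side",(330,346))):
    im=cv2.imread(f"pics/{n}0.png");hsv=cv2.cvtColor(im,cv2.COLOR_BGR2HSV)
    m=((hsv[...,0]>18)&(hsv[...,0]<34)&(hsv[...,1]>70)&(hsv[...,2]>60)).astype(np.uint8)
    nl,lab,st,ce=cv2.connectedComponentsWithStats(m)
    l=lab[c] or lab[c[0]-6,c[1]] or lab[c[0],c[1]+6]
    mm=(lab==l).astype(np.uint8);print(n,c,l,st[l],ce[l])
    k=cv2.findContours(mm,cv2.RETR_EXTERNAL,cv2.CHAIN_APPROX_NONE)[0][0][:,0]
    P=onz(n,k[:,::-1],13)[:,:2]
    # circle: min enclosing (top z)
    (cx,cy),r=cv2.minEnclosingCircle(P.astype(np.float32))
    C=onz(n,[ce[l][::-1]],10)[0]
    print(" enc",cx,cy,r,"centroid",C[:2])
print(onz("top",[[212.5,288]],190),)
# knob
for n in("top","side"):
    im=cv2.imread(f"pics/{n}0.png")
    o=(180,265,250,320) if n=="top" else (140,260,220,345)
    z=cv2.resize(im[o[0]:o[1],o[2]:o[3]],None,fx=9 if n=="top" else 7,fy=9 if n=="top" else 7,interpolation=cv2.INTER_CUBIC)
    cv2.imwrite(f"pics/k_{n}.png",z[:600,:800])
```

```text
top (241, 406) 2 [396 231  21  20 308] [406.36688312 240.21753247]
 enc 488.20770263671875 -249.2358856201172 30.119613647460938 centroid [ 489.9879589  -250.26726965]
side (328, 278) 14 [266 314  25  25 423] [278.69503546 326.17966903]
 enc 488.25787353515625 -250.08096313476562 28.27614402770996 centroid [ 490.16465465 -249.58307314]
top (189, 409) 1 [402 182  15  15 159] [409.47798742 189.1509434 ]
 enc 637.3977661132812 -258.7957763671875 21.762849807739258 centroid [ 636.87604919 -260.58414853]
side (330, 346) 15 [338 320  18  18 218] [346.4587156  328.99541284]
 enc 637.8916625976562 -262.1512451171875 20.21982765197754 centroid [ 637.15103671 -262.44933075]
[[554.12062919  76.93273744 190.        ]]
```

View pics/k_top.png

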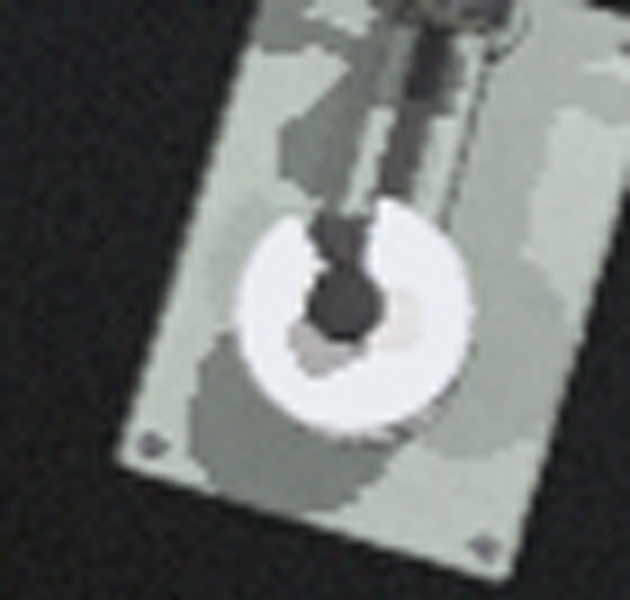

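View pics/k_side.png

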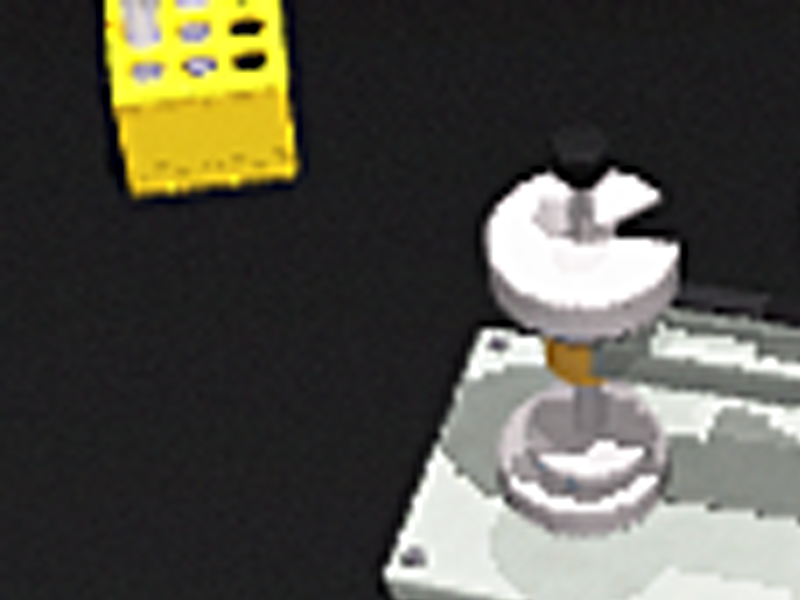

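```bash
cat > fit.py <<'E'
from h import *
from scipy.optimize import minimize
def poly(R=28,hw=5,end=5,fl=11,fd=13,n=60):
    a0=np.arcsin(fl/R); a=np.linspace(a0,2*np.pi-a0,n)
    rim=np.c_[R*np.cos(a),R*np.sin(a)]
    e=np.linspace(-np.pi/2,-1.5*np.pi,9)
    endp=np.c_[hw*np.cos(e),hw*np.sin(e)]  # round end centred at 0
    return np.r_[rim,[[R-fd,-hw]],endp,[[R-fd,hw]]]
def render(n,x,y,th,zs,win,P,ss=8):
    c,s=np.cos(th),np.sin(th); Q=P@np.array([[c,s],[-s,c]])+[x,y]
    r0,r1,c0,c1=win; m=np.zeros(((r1-r0)*ss,(c1-c0)*ss),np.uint8)
    for z in zs:
        p=proj(n,np.c_[Q,np.full(len(Q),z)])
        u=np.c_[(p[:,1]-c0+.5)*ss-.5,(p[:,0]-r0+.5)*ss-.5]
        cv2.fillPoly(m,[np.round(u*16).astype(np.int32)],255,shift=4)
    return cv2.resize(m,None,fx=1/ss,fy=1/ss,interpolation=cv2.INTER_AREA)/255.
E
python3 - <<'E'
from fit import *
im={n:cv2.imread(f"pics/{n}0.png").astype(float) for n in("top","side")}
W={"top":(225,257,390,424),"side":(308,346,260,298)}
P=poly()
def alpha(n):
    r0,r1,c0,c1=W[n];a=im[n][r0:r1,c0:c1,2]
    return np.clip((a-25)/(np.percentile(a,93)-25),0,1)
A={n:alpha(n) for n in W}
for views in (("top",),("side",),("top","side")):
    def cost(p): return sum(((cv2.GaussianBlur(render(n,p[0],p[1],p[2],np.linspace(0,14,8),W[n],P),(0,0),.5)-A[n])**2).sum() for n in views)
    best=None
    for th in np.radians([165,180,195]):
        r=minimize(cost,[488,-250,th],method="Nelder-Mead",options=dict(initial_simplex=[[485,-247,th-.1],[492,-250,th],[488,-254,th+.15],[488,-250,th+.3]]))
        if best is None or r.fun<best.fun: best=r
    print(views,best.x[:2],np.degrees(best.x[2]),best.fun)
print("steel@151 top",onz("top",[[214.7,288.9]],151),"side",onz("side",[[173.6,302.7]],151))
print("knob@195 top",onz("top",[[213.3,287.9]],195),"side",onz("side",[[140+142/7,302.7]],195))
# stand corners top view z=18
co=[[180+457/9,250+120/9],[180+578/9,250+500/9]]
print(onz("top",co,18))
co=[[120+150/2.8,170+310/2.8],[120+178/2.8,170+433/2.8]]
print(onz("top",co,18))
# steel slot dir: mouth pts in top
a=onz("top",[[180+210/9,250+337/9]],151)[0];print("slot ang",np.degrees(np.arctan2(*(a-onz("top",[[214.7,288.9]],151)[0])[[1,0]])))
a=onz("side",[[140+215/7,220+672/7]],151)[0];print("slot ang",np.degrees(np.arctan2(*(a-onz("side",[[173.6,302.7]],151)[0])[[1,0]])))
E
```

```text
('top',) [ 487.97282713 -250.56317836] 176.4160358284291 5.859522363729102Traceback (most recent call last):
  File "<stdin>", line 13, in <module>
    res = _minimize_neldermead(fun, x0, args, callback, bounds=bounds,
                               **options)
    fsim[j] = func(sim[j])
              ~~~~^^^^^^^^
    fx = function(np.copy(x), *(wrapper_args + args))
  File "<stdin>", line 10, in cost
  File "<stdin>", line 10, in <genexpr>
  File "fit.py", line 13, in render
    p=proj(n,np.c_[Q,np.full(len(Q),z)])
  File "h.py", line 4, in proj
    c=calibration(name);K=np.array(c["camera_matrix"]);R=cv2.Rodrigues(np.array(c["rotation"]))[0];t=np.array(c["xyz"])
ValueError: time passes only in moves, steps and waits
```

```bash
python3 - <<'E'
import re
s=open('h.py').read()
s=s.replace("from plant import *\n","from plant import *\nimport json,os\nfrom plant import calibration as _cal\ndef calibration(n):\n    f=f'cal_{n}.json'\n    if not os.path.exists(f):\n        json.dump({k:np.array(v).tolist() for k,v in _cal(n).items()},open(f,'w'))\n    if n not in _C: _C[n]=json.load(open(f))\n    return _C[n]\n_C={}\n")
open('h.py','w').write(s)
E
cat > m1.py <<'E'
from fit import *
im={n:cv2.imread(f"pics/{n}0.png").astype(float) for n in("top","side")}
W={"top":(225,257,390,424),"side":(308,346,260,298)}
P=poly()
def alpha(n):
    r0,r1,c0,c1=W[n];a=im[n][r0:r1,c0:c1,2]
    return np.clip((a-25)/(np.percentile(a,93)-25),0,1)
A={n:alpha(n) for n in W}
for views in (("top",),("side",),("top","side")):
    def cost(p): return sum(((cv2.GaussianBlur(render(n,p[0],p[1],p[2],np.linspace(0,14,8),W[n],P),(0,0),.5)-A[n])**2).sum() for n in views)
    best=None
    for th in np.radians([165,180,195]):
        r=minimize(cost,[488,-250,th],method="Nelder-Mead",options=dict(initial_simplex=[[485,-247,th-.1],[492,-250,th],[488,-254,th+.15],[488,-250,th+.3]]))
        if best is None or r.fun<best.fun: best=r
    print(views,best.x[:2],np.degrees(best.x[2]),best.fun)
print("steel@151 top",onz("top",[[214.7,288.9]],151),"side",onz("side",[[173.6,302.7]],151))
print("knob@195 top",onz("top",[[213.3,287.9]],195),"side",onz("side",[[140+142/7,302.7]],195))
co=[[180+457/9,250+120/9],[180+578/9,250+500/9]]
print(onz("top",co,18))
co=[[120+150/2.8,170+310/2.8],[120+178/2.8,170+433/2.8]]
print(onz("top",co,18))
a=onz("top",[[180+210/9,250+337/9]],151)[0];print("slot ang",np.degrees(np.arctan2(*(a-onz("top",[[214.7,288.9]],151)[0])[[1,0]])))
a=onz("side",[[140+215/7,220+672/7]],151)[0];print("slot ang",np.degrees(np.arctan2(*(a-onz("side",[[173.6,302.7]],151)[0])[[1,0]])))
E
python3 m1.py
```

```text
('top',) [ 487.97282713 -250.56317836] 176.4160358284291 5.859522363729102
('side',) [ 488.0143751  -249.19229872] 172.2235465009799 13.9863130090978
('top', 'side') [ 488.13487119 -249.77172015] 173.86544092548976 25.851624881722614
steel@151 top [[550.94381836  77.16385646 151.        ]] side [[551.60788049  73.51300386 151.        ]]
knob@195 top [[551.94726727  76.80127883 195.        ]] side [[552.6812601   73.75420082 195.        ]]
[[511.19174733 157.03038014  18.        ]
 [475.15032733  36.9775904   18.        ]]
[[675.47580845 111.43070153  18.        ]
 [648.3393915  -14.91334186  18.        ]]
slot ang 8.427982015237482
slot ang 14.855970374157069
```

>>> jog_arm --series '[[[0,-1,0.75,0,0],[0,-1,0.75,0,0],[0,-1,0.75,0,0],[0,-1,0.75,0,0],[0,-1,0.75,0,0],[0,-1,0.75,0,0],[0,-1,0.75,0,0],[0,-1,0.75,0,0],[0,-1,0.75,0,0],[0,-1,0.75,0,0],[0,-1,0.75,0,0],[0,-1,0.75,0,0]]]'

```text
t: 2.4
tcp_pos: [336.9, 171.7, 231.6]
tool_rot: [2.53, 1.862, 0.002]
ft_force: [1.1, -1.0, 0.3]
gripper_width: 1.002
```

>>> jog_arm --series '[[[0,-1,0.75,0,0],[0,-1,0.75,0,0],[0,-1,0.75,0,0],[0,-1,0.75,0,0],[0,-1,0.75,0,0],[0,-1,0.75,0.5,0],[0,-1,0.75,0.5,0],[0,-1,0.75,0.5,0],[0,-1,0.75,0.5,0],[0,-1,0.75,0.5,-1],[0,0,0,0,-1],[0,0,0,0,-1]]]'

```text
t: 3.9
tcp_pos: [462.0, -181.1, 155.9]
tool_rot: [-2.32, -2.117, 0.0]
ft_force: [-0.8, -0.5, -0.3]
gripper_width: 1.001
```

>>> jog_arm --series '[[[0,-0.75,0.36,0.7,0],[0,-0.75,0.36,0.7,0],[0,-0.7,0.35,0.7,0],[0,0,0,0.7,0],[0,0,0,0.7,0],[0,0,0,0.5,0],[0,0,0,0.4,0],[0,0,0,0.3,0],[0,0,0,0.2,0],[0,0,0,0,0]]]'

```text
t: 5.15
tcp_pos: [488.0, -249.1, 9.1]
tool_rot: [-2.321, -2.116, 0.0]
ft_force: [0.3, 1.2, 0.6]
gripper_width: 1.001
```

>>> jog_arm --series '[[[0,0,0.0,0.25,0],[1,0,0,0,0],[1,0,0,0,0],[1,0,0,0,0],[1,0,0,0,0],[1,0,0,0,0]]]'

```text
t: 5.9
tcp_pos: [488.5, -249.5, 2.5]
tool_rot: [2.321, 2.116, 0.0]
ft_force: [-1.3, 1.2, 5.8]
gripper_width: 0.62
```

Run:
```python
from h import *
for n,o in(("top",(205,275,360,450)),("side",(280,370,230,330))):
    im=snapshot(n);cv2.imwrite(f"pics/{n}1.png",im)
    z=cv2.resize(im[o[0]:o[1],o[2]:o[3]],None,fx=4.4,fy=4.4,interpolation=cv2.INTER_CUBIC)
    cv2.imwrite(f"pics/{n}1z.png",z)
a=cv2.imread("pics/top1z.png");b=cv2.imread("pics/side1z.png")
h=max(a.shape[0],b.shape[0]);f=lambda x:cv2.copyMakeBorder(x,0,h-x.shape[0],0,4,cv2.BORDER_CONSTANT)
c=np.hstack([f(a),f(b)]);cv2.imwrite("pics/c1.png",c[:, :800]);print(c.shape)
o=get_obs();print({k:np.round(o[k],3) for k in("t","tcp_pos","ft_force","wrist_torque","gripper_width")})
```

```text
(396, 844, 3)
{'t': np.float64(6.0), 'tcp_pos': array([ 488.49 , -249.465,    2.464]), 'ft_force': array([-1.338, -0.162,  6.147]), 'wrist_torque': array([0.176, 0.244, 0.013]), 'gripper_width': np.float64(0.619)}
```

View pics/c1.png

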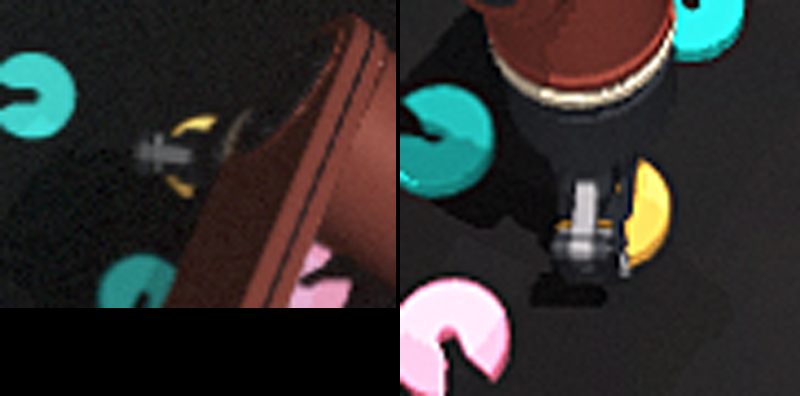

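>>> jog_arm --series '[[[0,0,0,0,0],[0,0,0,0,0],[0,0,0,0,1],[0,0,0,0,1],[0,0,0,0,1],[0,0,0,0,1],[0,0,0,0,1],[0,0,0,0,1],[0,0,0,0,1],[0,0,0,0,1],[0,0,0,0,1],[0,0,0,0,1]]]'

```text
t: 7.5
tcp_pos: [487.9, -249.1, 1.5]
tool_rot: [-2.907, -1.191, 0.0]
ft_force: [-1.2, 0.6, -0.1]
gripper_width: 0.998
```

>>> jog_arm --series '[[[0,0,0,0,1],[0,0,0,0,1],[0,0,0,0,1],[0,0,0,0,1],[0,0,0,0,1],[0,0,0,0,0],[1,0,0,0,0],[1,0,0,0,0],[1,0,0,0,0],[1,0,0,0,0],[1,0,0,0,0]]]'

```text
t: 8.88
tcp_pos: [488.5, -249.4, 2.5]
tool_rot: [3.068, 0.673, 0.001]
ft_force: [-1.9, 0.9, 5.0]
gripper_width: 0.621
```

>>> jog_arm --series '[[[0,0,0,0,0],[0,0,0,0,0],[0,0,0,0,-1],[0,0,0,0,-1],[0,0,0,0,-1],[0,0,0,0,-1],[0,0,0,0,-1],[0,0,0,0,-1],[0,0,0,0,-1],[0,0,0,0,-1],[0,0,0,0,-1],[0,0,0,0,-1]]]'

```text
t: 10.38
tcp_pos: [488.0, -249.2, 1.6]
tool_rot: [-2.652, -1.684, 0.0]
ft_force: [-1.0, -0.4, -0.5]
gripper_width: 0.996
```

>>> jog_arm --series '[[[0,0,0,0,-1],[0,0,0,0,-1],[0,0,0,0,-1],[0,0,0,0,-1],[0,0,0,0,-1],[0,0,0,0,0],[1,0,0,0,0],[1,0,0,0,0],[1,0,0,0,0],[1,0,0,0,0],[1,0,0,0,0]]]'

```text
t: 11.75
tcp_pos: [488.4, -249.5, 2.4]
tool_rot: [2.322, 2.116, 0.0]
ft_force: [-1.6, 0.8, 5.7]
gripper_width: 0.624
```

>>> jog_arm --series '[[[1,0,0,-0.3,0],[1,0,0,-0.7,0],[1,0,0,-1,0],[1,0.9,0.16,-1,0],[1,0.9,0.16,-1,0],[1,0.9,0.16,-1,0],[1,0.9,0.16,-0.34,0],[1,0.9,0.16,0,0],[1,0.9,0.16,0,0],[1,0.9,0.16,0,0],[1,0.9,0.16,0,0],[1,0.9,0.16,0,0]]]'

```text
t: 13.25
tcp_pos: [553.2, -10.3, 161.8]
tool_rot: [-2.321, -2.116, 0.001]
ft_force: [-0.5, -1.5, -2.1]
gripper_width: 0.618
```

>>> jog_arm --series '[[[1,0,0,0,1],[1,0,0,0,1],[1,0,0,0,1],[1,0,0,0,1],[1,0,0,0,1],[1,0,0,0,1],[1,0,0,0,1],[1,0,0,0,1],[1,0,0,0,1],[1,0,0,0,1],[1,0,0,0,1],[1,0,0,0,1]]]'

```text
t: 14.75
tcp_pos: [553.0, -11.1, 161.7]
tool_rot: [-2.983, -0.985, 0.001]
ft_force: [0.2, 0.5, -2.3]
gripper_width: 0.62
```

>>> jog_arm --series '[[[1,0,0,0,1],[1,0,0,0,1],[1,0,0,0,1],[1,0,0,0,1],[1,0,0,0,1],[1,0,0,0,1],[1,0,0,0,1],[1,0,0,0,1],[1,0,0,0,1],[1,0,0,0,0.2],[1,0,0,0,0],[1,0,0,0,0]]]'

```text
t: 16.25
tcp_pos: [553.4, -11.2, 162.0]
tool_rot: [-3.142, 0.001, 0.0]
ft_force: [0.4, 1.0, -2.0]
gripper_width: 0.618
```

Run:
```python
from h import *
for n,o in(("top",(180,270,270,360)),("side",(140,250,250,360))):
    im=snapshot(n);cv2.imwrite(f"pics/{n}2.png",im)
    z=cv2.resize(im[o[0]:o[1],o[2]:o[3]],(400,400*(o[1]-o[0])//(o[3]-o[2])),interpolation=cv2.INTER_CUBIC)
    cv2.imwrite(f"pics/{n}2z.png",z)
a=cv2.imread("pics/top2z.png");b=cv2.imread("pics/side2z.png")
cv2.imwrite("pics/c2.png",np.hstack([a,b]))
o=get_obs();print({k:np.round(o[k],3) for k in("t","tcp_pos","tool_rot","ft_force","wrist_torque","gripper_width")})
```

```text
{'t': np.float64(16.35), 'tcp_pos': array([553.485, -11.249, 161.971]), 'tool_rot': array([ 3.142e+00, -2.000e-03, -0.000e+00]), 'ft_force': array([-0.356,  0.355, -2.069]), 'wrist_torque': array([0.026, 0.033, 0.045]), 'gripper_width': np.float64(0.622)}
```

View pics/c2.png

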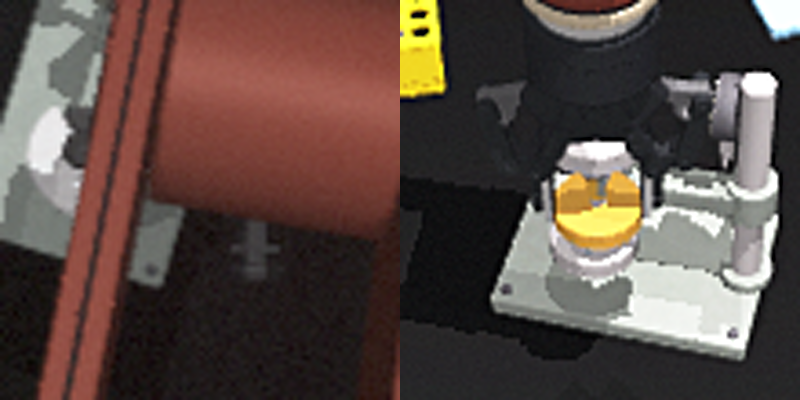

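```bash
cat > m2.py <<'E'
from fit import *
im=cv2.imread("pics/side2.png").astype(float)
z=cv2.resize(im[170:215,282:332],None,fx=14,fy=14,interpolation=cv2.INTER_CUBIC);cv2.imwrite("pics/z2.png",z)
p=proj("side",[[553.45,-11.2,173.6],[551.7,75.2,151],[551.7,75.2,173.6]]);print(p)
hsv=cv2.cvtColor(im.astype(np.uint8),cv2.COLOR_BGR2HSV)
m=(hsv[...,0]>14)&(hsv[...,0]<36)&(hsv[...,1]>90)&(hsv[...,2]>60)
for r in range(182,204):
    c=np.where(m[r,282:332])[0]+282; print(r,c.min() if len(c) else 0,c.max() if len(c) else 0, (''.join('#' if m[r,k] else '.' for k in range(285,315))))
E
python3 m2.py
```

```text
[[193.61580135 303.90328274]
 [173.09641377 302.72680326]
 [166.40300504 302.4945415 ]]
182 0 0 ..............................
183 0 0 ..............................
184 0 0 ..............................
185 0 0 ..............................
186 0 0 ..............................
187 298 310 .............#.........###....
188 297 311 ............####.......####...
189 296 313 ...........########...#######.
190 294 314 .........###########..########
191 294 314 .........###########.#########
192 292 315 .......#############.#########
193 292 315 .......#############..########
194 292 315 .......#######################
195 292 316 .......##########.....########
196 292 315 .......###########..##########
197 293 316 ........######################
198 292 316 .......#######################
199 292 315 .......#######################
200 293 316 ........######################
201 293 316 ........######################
202 293 315 ........######################
203 293 315 ........######################[ WARN:0@0.774] global loadsave.cpp:1063 imwrite_ Unsupported depth image for selected encoder is fallbacked to CV_8U.
```

View pics/z2.png

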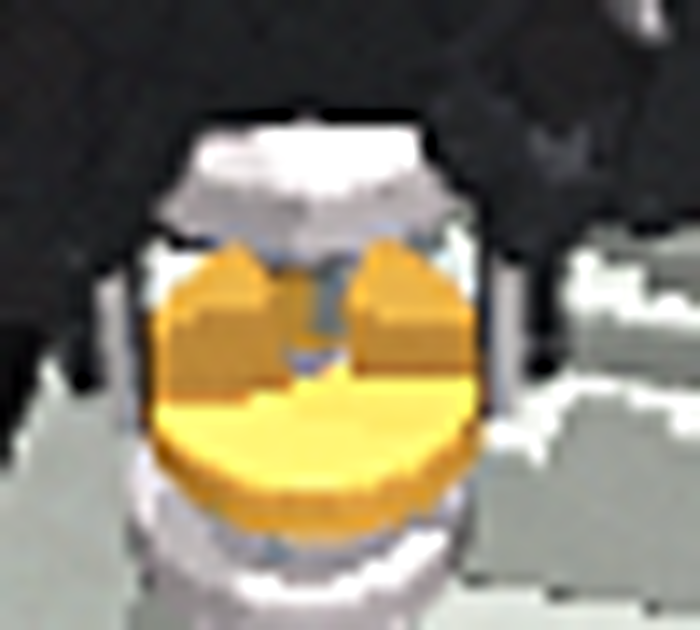

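```bash
python3 - <<'E'
from fit import *
for dth in(-4,0,4):
    t=np.radians(90+dth);P=poly();c,s=np.cos(t),np.sin(t)
    Q=P@np.array([[c,s],[-s,c]])+[553.45,-11.2]
    p=proj("side",np.c_[Q,np.full(len(Q),173.6)])
    u=np.c_[(p[:,1]-282+.5)*14,(p[:,0]-170+.5)*14]
    print(dth,"tips",u[59],u[0],"inner corners",u[60],u[-1])
    im=cv2.imread("pics/z2.png");cv2.polylines(im,[np.round(u).astype(int)],True,(0,0,255));cv2.imwrite(f"pics/z2_{dth}.png",im)
E
python3 -c "
import cv2,numpy as np
cv2.imwrite('pics/z2c.png',cv2.resize(np.hstack([cv2.imread(f'pics/z2_{d}.png')[180:560,100:520] for d in (-4,0,4)])[:, :],None,fx=.634,fy=.634))"
```

```text
-4 tips [389.40921871 221.13304296] [254.18480094 217.9049267 ] inner corners [349.37001571 269.07868765] [287.4749179  267.59756532]
0 tips [378.39567772 217.68751521] [243.01188377 221.39053846] inner corners [342.91114047 267.49375177] [280.9438442  269.20709538]
4 tips [367.08159563 214.81915273] [232.16534723 225.43757078] inner corners [336.31355863 266.24764253] [274.5671977  271.14772539]
```

View pics/z2c.png

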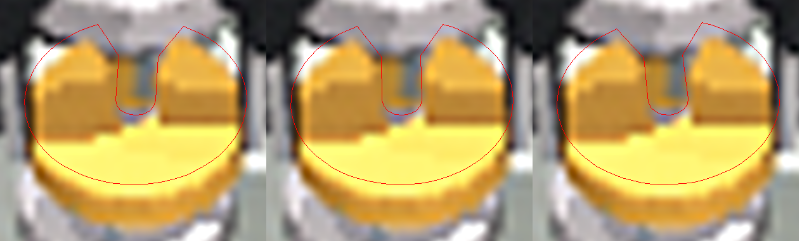

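>>> jog_arm --series '[[[1,-0.05,-0.4,0,0],[1,0,-0.5,0,0],[1,0,-0.5,0,0],[1,0,-0.4,0,0],[1,0,-0.3,0,0],[1,0,-0.1,0,0],[1,0,0,0,0]]]'

```text
t: 17.23
tcp_pos: [552.1, 54.8, 162.0]
tool_rot: [3.141, -0.002, -0.0]
ft_force: [-0.0, -0.5, -2.5]
gripper_width: 0.621
```

>>> jog_arm --series '[[[1,0,-0.07,0,0],[1,0,-0.07,0,0],[1,0,-0.07,0,0],[1,0,-0.07,0,0],[1,0,0,0,0]]]'

```text
t: 17.85
tcp_pos: [552.2, 63.3, 162.0]
tool_rot: [3.142, -0.002, 0.0]
ft_force: [-0.2, -0.6, -2.0]
gripper_width: 0.623
```

```bash
cat > s.py <<'E'
from h import *
o=get_obs();print({k:np.round(o[k],3).tolist() for k in("t","tcp_pos","tool_rot","ft_force","wrist_torque","gripper_width")})
E
python3 s.py
```

```text
{'t': 17.85, 'tcp_pos': [552.159, 63.286, 162.011], 'tool_rot': [3.142, -0.002, 0.0], 'ft_force': [-0.185, -0.596, -1.977], 'wrist_torque': [-0.068, 0.014, 0.031], 'gripper_width': 0.623}
```

>>> jog_arm --series '[[[1,0,-0.05,0,0],[1,0,-0.05,0,0],[1,0,0,0,0]]]'

```text
t: 18.23
tcp_pos: [552.1, 66.3, 162.0]
tool_rot: [-3.142, 0.002, 0.0]
ft_force: [0.2, 0.8, -2.4]
gripper_width: 0.621
```

>>> jog_arm --series '[[[1,0,-0.05,0,0],[1,0,-0.05,0,0],[1,0,0,0,0]]]'

```text
t: 18.6
tcp_pos: [552.2, 69.3, 162.0]
tool_rot: [-3.142, 0.002, -0.0]
ft_force: [-0.2, -0.4, -3.1]
gripper_width: 0.618
```

>>> jog_arm --series '[[[1,0,-0.04,0,0],[1,0,-0.04,0,0],[1,0,0,0,0]]]'

```text
t: 18.98
tcp_pos: [552.2, 71.6, 162.0]
tool_rot: [-3.142, 0.002, -0.0]
ft_force: [-0.3, -0.4, -3.0]
gripper_width: 0.622
```

>>> jog_arm --series '[[[1,0,-0.03,0,0],[1,0,-0.03,0,0],[1,0,0,0,0]]]'

```text
t: 19.35
tcp_pos: [552.2, 73.4, 162.0]
tool_rot: [-3.142, 0.002, -0.0]
ft_force: [-0.1, -0.1, -2.8]
gripper_width: 0.623
```

>>> jog_arm --series '[[[1,0,-0.02,0,0],[1,0,-0.02,0,0],[1,0,0,0,0]]]'

```text
t: 19.73
tcp_pos: [552.2, 74.6, 162.0]
tool_rot: [3.142, -0.002, -0.0]
ft_force: [0.7, -0.4, -2.0]
gripper_width: 0.621
```

>>> jog_arm --series '[[[1,0,-0.02,0,0],[1,0,0,0,0]]]'

```text
t: 19.98
tcp_pos: [552.2, 75.2, 162.0]
tool_rot: [3.142, -0.002, -0.0]
ft_force: [-0.8, 0.2, -2.2]
gripper_width: 0.624
```

>>> jog_arm --series '[[[1,0,-0.02,0,0],[1,0,0,0,0]]]'

```text
t: 20.23
tcp_pos: [552.1, 75.8, 162.0]
tool_rot: [-3.142, 0.003, 0.0]
ft_force: [0.6, -1.3, -2.7]
gripper_width: 0.624
```

>>> jog_arm --series '[[[1,0,-0.015,0,0],[1,0,0,0,0]]]'

```text
t: 20.48
tcp_pos: [552.2, 76.2, 162.0]
tool_rot: [-3.142, 0.003, -0.0]
ft_force: [-0.4, 0.6, -1.8]
gripper_width: 0.623
```

>>> jog_arm --series '[[[1,0,-0.015,0,0],[1,0,0,0,0]]]'

```text
t: 20.72
tcp_pos: [552.2, 76.7, 162.0]
tool_rot: [-3.142, 0.002, 0.0]
ft_force: [0.4, -0.1, -1.7]
gripper_width: 0.621
```

>>> jog_arm --series '[[[1,0,-0.015,0,0],[1,0,0,0,0]]]'

```text
t: 20.98
tcp_pos: [552.2, 77.1, 162.0]
tool_rot: [-3.142, 0.002, -0.0]
ft_force: [0.1, 0.1, -2.0]
gripper_width: 0.618
```

>>> jog_arm --series '[[[1,0,-0.015,0,0],[1,0,0,0,0]]]'

```text
t: 21.22
tcp_pos: [552.2, 77.6, 162.0]
tool_rot: [-3.142, 0.002, 0.0]
ft_force: [-0.1, 0.4, -3.2]
gripper_width: 0.625
```

>>> jog_arm --series '[[[1,0,-0.015,0,0],[1,0,0,0,0]]]'

```text
t: 21.48
tcp_pos: [552.2, 78.0, 162.0]
tool_rot: [3.142, -0.002, 0.0]
ft_force: [-0.1, -0.3, -2.5]
gripper_width: 0.622
```

>>> jog_arm --series '[[[1,0,-0.015,0,0],[1,0,0,0,0]]]'

```text
t: 21.72
tcp_pos: [552.2, 78.5, 162.0]
tool_rot: [-3.142, 0.002, 0.0]
ft_force: [-0.2, -0.6, -2.3]
gripper_width: 0.623
```

>>> jog_arm --series '[[[1,0,-0.015,0,0],[1,0,0,0,0]]]'

```text
t: 21.98
tcp_pos: [552.2, 78.9, 162.0]
tool_rot: [-3.142, 0.002, 0.0]
ft_force: [0.2, 0.2, -2.6]
gripper_width: 0.622
```

>>> jog_arm --series '[[[1,0,-0.015,0,0],[1,0,0,0,0]]]'

```text
t: 22.22
tcp_pos: [552.2, 79.4, 162.0]
tool_rot: [3.142, -0.002, -0.0]
ft_force: [-0.6, 0.3, -2.8]
gripper_width: 0.621
```

>>> jog_arm --series '[[[1,0,-0.015,0,0],[1,0,0,0,0]]]'

```text
t: 22.48
tcp_pos: [552.2, 79.8, 162.0]
tool_rot: [3.142, -0.003, -0.0]
ft_force: [0.0, 0.5, -2.6]
gripper_width: 0.626
```

Run:
```python
from h import *
im=snapshot("side");cv2.imwrite("pics/side3.png",im)
cv2.imwrite("pics/z3.png",cv2.resize(im[140:200,275:335],None,fx=10,fy=10,interpolation=cv2.INTER_CUBIC))
print(proj("side",[[552.2,79.8,173.6]]))
```

```text
[[165.0299522  302.67431855]]
```

View pics/z3.png

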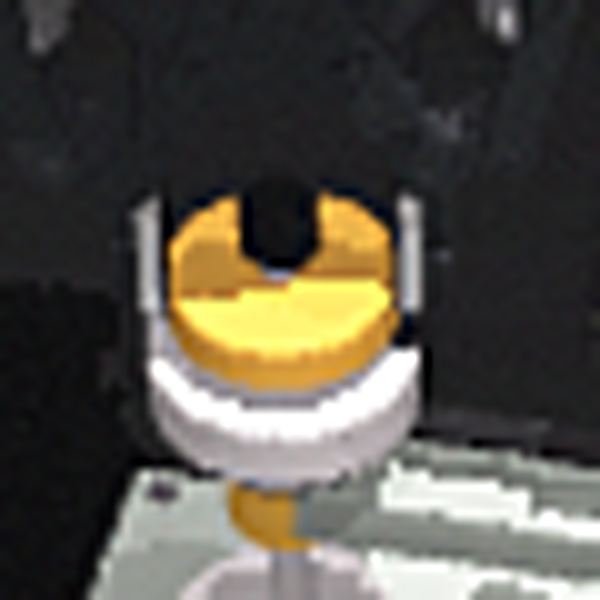

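>>> jog_arm --series '[[[1,0,-0.015,0,0],[1,0,0,0,0]]]'

```text
t: 22.78
tcp_pos: [552.2, 80.3, 162.0]
tool_rot: [3.142, -0.002, 0.0]
ft_force: [0.3, 0.3, -2.1]
gripper_width: 0.621
```

>>> jog_arm --series '[[[1,0,-0.015,0,0],[1,0,0,0,0]]]'

```text
t: 23.02
tcp_pos: [552.2, 80.5, 162.0]
tool_rot: [3.141, -0.003, -0.0]
ft_force: [-0.1, -1.3, -1.9]
gripper_width: 0.62
```

>>> jog_arm --series '[[[1,0,-0.015,0,0],[1,0,0,0,0]]]'

```text
t: 23.28
tcp_pos: [552.2, 80.6, 162.0]
tool_rot: [3.141, -0.003, -0.0]
ft_force: [0.1, -3.7, -2.1]
gripper_width: 0.617
```

>>> jog_arm --series '[[[1,0,-0.003,0,0],[1,0,0,0,0],[1,0,0,0,0]]]'

```text
t: 23.65
tcp_pos: [552.2, 80.7, 162.0]
tool_rot: [3.141, -0.003, -0.0]
ft_force: [0.3, -4.9, -3.1]
gripper_width: 0.621
```

>>> jog_arm --series '[[[1,0,0.042,0,0],[1,-0.003,0,0,-1],[1,-0.003,0,0,-1],[1,-0.003,0,0,-1],[1,-0.003,0,0,-1],[1,0,0,0,0]]]'

```text
t: 24.4
tcp_pos: [551.8, 80.5, 162.0]
tool_rot: [-3.111, -0.434, -0.0]
ft_force: [-0.1, 0.4, -3.3]
gripper_width: 0.618
```

>>> jog_arm --series '[[[1,-0.003,0.015,0,-1],[1,-0.003,0,0,-1],[1,-0.003,0,0,-1],[1,-0.003,0,0,-1],[1,0,0,0,0]]]'

```text
t: 25.02
tcp_pos: [551.7, 79.9, 162.1]
tool_rot: [-3.021, -0.861, -0.001]
ft_force: [-0.1, 1.1, -2.1]
gripper_width: 0.622
```

>>> jog_arm --series '[[[1,-0.003,0,0,-1],[1,-0.003,0,0,-1],[1,-0.003,0,0,-1],[1,-0.003,0,0,-1],[1,0,0,0,0]]]'

```text
t: 25.65
tcp_pos: [551.3, 79.4, 162.0]
tool_rot: [-2.872, -1.272, -0.0]
ft_force: [0.5, 0.4, -2.2]
gripper_width: 0.618
```

>>> jog_arm --series '[[[1,-0.003,0,0,-1],[1,-0.003,0,0,-1],[1,-0.003,0,0,-1],[1,-0.003,0,0,-1],[1,0,0,0,0]]]'

```text
t: 26.28
tcp_pos: [551.1, 79.0, 162.0]
tool_rot: [-2.668, -1.659, -0.0]
ft_force: [-0.5, -0.1, -2.3]
gripper_width: 0.623
```

>>> jog_arm --series '[[[1,-0.003,0,0,-1],[1,-0.003,0,0,-1],[1,-0.003,0,0,-1],[1,0,0,0,0]]]'

```text
t: 26.78
tcp_pos: [551.0, 78.7, 162.0]
tool_rot: [-2.48, -1.928, -0.0]
ft_force: [-0.2, -0.4, -2.4]
gripper_width: 0.622
```

>>> jog_arm --series '[[[1,-0.003,0,0,-1],[1,-0.003,0,0,-1],[1,-0.003,0,0,-1],[1,0,0,0,0]]]'

```text
t: 27.28
tcp_pos: [551.0, 78.4, 162.0]
tool_rot: [-2.265, -2.177, -0.0]
ft_force: [0.1, -0.2, -2.3]
gripper_width: 0.621
```

>>> jog_arm --series '[[[1,-0.003,0,0,-1],[1,-0.003,0,0,-1],[1,-0.003,0,0,-1],[1,0,0,0,0]]]'

```text
t: 27.78
tcp_pos: [551.0, 78.1, 162.0]
tool_rot: [2.025, 2.402, 0.0]
ft_force: [-0.2, 1.1, -2.4]
gripper_width: 0.624
```

>>> jog_arm --series '[[[1,0,-0.02,0,0],[1,0,0,0,0]]]'

```text
t: 28.02
tcp_pos: [550.5, 78.0, 162.1]
tool_rot: [2.023, 2.403, 0.001]
ft_force: [0.2, -0.3, -2.3]
gripper_width: 0.621
```

>>> jog_arm --series '[[[1,0,-0.02,0,0],[1,0,0,0,0]]]'

```text
t: 28.28
tcp_pos: [550.4, 78.0, 162.2]
tool_rot: [2.021, 2.404, 0.002]
ft_force: [2.9, 0.9, -3.4]
gripper_width: 0.615
```

>>> jog_arm --series '[[[1,0,0.045,0,0],[1,0,0,0.05,0],[1,0,0,0.05,0],[1,0,0,0,0]]]'

```text
t: 28.78
tcp_pos: [550.8, 78.1, 158.6]
tool_rot: [-2.021, -2.404, 0.001]
ft_force: [-0.5, -0.1, -3.1]
gripper_width: 0.621
```

>>> jog_arm --series '[[[1,0,0,0.05,0],[1,0,0,0.05,0],[1,0,0,0,0]]]'

```text
t: 29.15
tcp_pos: [551.0, 78.1, 155.8]
tool_rot: [-2.021, -2.405, 0.0]
ft_force: [-0.2, -0.4, -1.7]
gripper_width: 0.623
```

>>> jog_arm --series '[[[1,0,0,0.03,0],[1,0,0,0,0]]]'

```text
t: 29.4
tcp_pos: [551.1, 78.1, 155.0]
tool_rot: [-2.021, -2.405, 0.0]
ft_force: [0.9, -0.7, -3.0]
gripper_width: 0.617
```

>>> jog_arm --series '[[[1,0,0,0.02,0],[1,0,0,0,0]]]'

```text
t: 29.65
tcp_pos: [551.1, 78.1, 154.5]
tool_rot: [-2.021, -2.405, 0.0]
ft_force: [-0.5, -0.6, -1.8]
gripper_width: 0.62
```

>>> jog_arm --series '[[[1,0,0,0.02,0],[1,0,0,0,0]]]'

```text
t: 29.9
tcp_pos: [551.1, 78.1, 153.9]
tool_rot: [-2.021, -2.405, 0.0]
ft_force: [-0.1, 0.1, -2.2]
gripper_width: 0.621
```

>>> jog_arm --series '[[[1,0,0,0.02,0],[1,0,0,0,0]]]'

```text
t: 30.15
tcp_pos: [551.2, 78.1, 153.4]
tool_rot: [2.021, 2.405, 0.0]
ft_force: [0.5, 0.2, -1.8]
gripper_width: 0.617
```

>>> jog_arm --series '[[[1,0,0,0.015,0],[1,0,0,0,0]]]'

```text
t: 30.4
tcp_pos: [551.2, 78.1, 153.1]
tool_rot: [2.021, 2.405, 0.0]
ft_force: [-0.7, -0.2, -0.6]
gripper_width: 0.622
```

>>> jog_arm --series '[[[1,0,0,0.015,0],[1,0,0,0,0]]]'

```text
t: 30.65
tcp_pos: [551.2, 78.1, 152.7]
tool_rot: [2.021, 2.405, 0.0]
ft_force: [-1.8, 0.2, 1.5]
gripper_width: 0.62
```

>>> jog_arm --series '[[[1,0,0,0,0],[1,0,0,0,0]]]'

```text
t: 30.9
tcp_pos: [551.2, 78.1, 152.6]
tool_rot: [2.021, 2.405, 0.0]
ft_force: [-1.9, -0.9, 1.2]
gripper_width: 0.622
```

>>> jog_arm --series '[[[0,0,0,0,0],[0,0,0,0,0],[0,0,0,0,0],[0,0,0,0,0]]]'

```text
t: 31.4
tcp_pos: [551.1, 78.1, 152.4]
tool_rot: [2.021, 2.405, -0.0]
ft_force: [-1.2, 0.9, -0.2]
gripper_width: 1.004
```

>>> jog_arm --series '[[[0,0,0,-0.3,0],[0,0,0,-0.7,0],[0,0,0,-1,0],[0,0,0,-1,0],[0,0.7,-1,-0.5,0],[0,1,-1,0,0],[0,1,-1,0,0],[0,1,-1,0,0],[0,1,-1,0,0],[0,1,-0.5,0,0],[0,1,0,0,0],[0,0.5,0,0,0]]]'

```text
t: 32.9
tcp_pos: [351.2, 263.7, 258.3]
tool_rot: [2.019, 2.406, 0.002]
ft_force: [0.1, 0.1, -0.9]
gripper_width: 1.002
```

```bash
python3 - <<'E'
from h import *
for n,o in(("top",(190,240,263,313)),("side",(145,205,272,332))):
    im=snapshot(n);cv2.imwrite(f"pics/{n}4.png",im)
    cv2.imwrite(f"pics/{n}4z.png",cv2.resize(im[o[0]:o[1],o[2]:o[3]],(400,400),interpolation=cv2.INTER_CUBIC))
cv2.imwrite("pics/c4.png",np.hstack([cv2.imread("pics/top4z.png"),cv2.imread("pics/side4z.png")]))
E
python3 s.py
```

```text
{'t': 33.0, 'tcp_pos': [351.327, 263.326, 257.793], 'tool_rot': [2.019, 2.407, 0.001], 'ft_force': [-0.132, -0.401, 1.064], 'wrist_torque': [-0.034, -0.0, 0.041], 'gripper_width': 1.0}
```

View pics/c4.png

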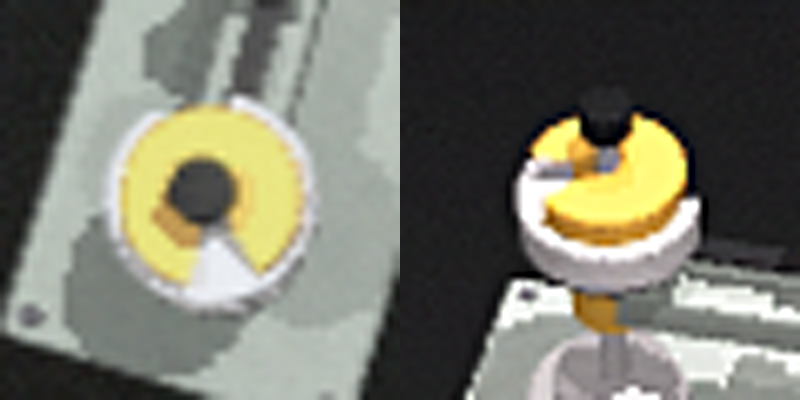

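View pics/top4.png

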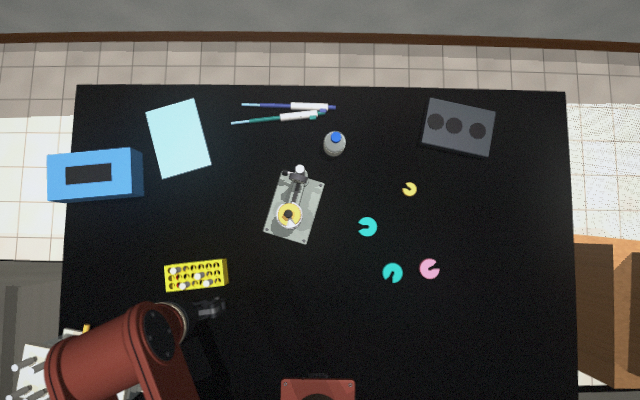

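```bash
python3 -c "
from plant import *
print(finish_job())"
```

```text
the job is handed in; nothing more can be done
None
```

The brass mass is on the stem, lying on the steel mass with its slot facing the opposite way, and I handed the job in at about 33 s of the 72 s allowed. `finish_job` gave no verdict, so the points below are my own checks.

**What I did**
- **Grip:** I squeezed the disc at two angles on the bench to centre it, then gripped it across the rim.
- **Insertion:** I brought it in from the open -y side, below the knob, slot first. The slot's end met the stem with a push of about 4–5 N, which I held for about 0.4 s.
- **Turn:** I backed off slightly and turned the disc about 100° just above the steel mass, not on it, so that the steel mass would not be dragged round. I felt the slot's end again with about 3 N.
- **Placing:** I lowered it until the stack took about 4 N, held it there, then opened the gripper and moved away.

**Last checks**
- **Disc:** The final pictures show it flat and centred to about 1 mm by eye. Its slot is roughly 180° from the steel mass's slot, which looks unmoved.
- **Bench:** The small disc, tube rack and bottle look to be where they were. I did not measure them again.
- **Robot:** The arm is clear and the force readings are near zero.

**Disagreements**
- **Stem position:** The two cameras differed by about 3.5 mm on the stem's y position. The felt contact put it 1.5–2 mm beyond the top camera's estimate, so I relied on touch.
- **Gripper width:** It read 0.62 on the 56 mm disc, where 0.66 was expected. The grip held throughout.

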